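# Seat the squat jar in its drip dish

### The arm

A 6-joint arm with a two-finger parallel gripper is mounted at the origin on the work surface. World frame = base frame: x ahead of the robot, y to its left, z up, the work surface at z = 0. Lengths are in mm, angles in rad, forces in N, time in s.
With the tool pointing down it reaches from about 250 to 775 mm from the base axis. Payload 4 kg.
Tool frame: the origin (TCP) lies midway between the tips of the shut fingers; the grasp point (between the pads) lies 19 mm behind it; z points along the fingers, y is the direction in which the jaws open and shut (so a half turn about z gives the same grasp; the last joint's range is limited). The gripper opens to 94 mm and grips with 3 to 60 N. Pads are 16 mm wide; open, the fingers measure 119 mm over their backs; the gripper's body (75 mm by 177 mm) begins 78 mm behind the grasp point.
Start: joints at [-1.312, 0.087, 1.371, -0, 1.684, -0.103], TCP at [194.676, -514.414, 205.506] pointing down, gripper open.
Joint ranges: [-3.1, 3.1], [-0.76, 2.03], [0.27, 2.55], [-1.08, 4.22], [0.17, 2.65], [-2.57, 2.57]. Speed limits (rad/s): [2.79, 2.79, 3.14, 3.14, 3.14, 3.14].

### API

Orientations are given as a unit quaternion [w, x, y, z].
In Python, from workcell import ctrl gives the robot as it stands. The module is installed in compiled form; this text tells all that it offers.
- The arm moves only by the shell command python3 -m jog 'ROWS'. ROWS is JSON, a list of rows, each an object with "claw": the finger opening in m, from 0 to 0.094; "delta_pos": the shift along the tool's x, y, z in m, a list of three; "twist": the turn about the tool's z in degrees. A call has 1 to 8 rows; each row is the pose to reach, as a shift and turn from the pose commanded when the call began, along the tool's axes at that moment; what a row does not reach only later rows make up. A row lasts 1/12 s, in which the tool goes at most 41.7 mm and 7.16 degrees, less where a joint would pass 70% of its speed; a pose out of reach is approached as far as the arm can. A call with a gripper value outside its range is refused whole. The fingers move at their own pace and stop on an object; the grip force is fixed at half the most. Time passes only in rows, so rows that repeat a pose let the fingers close. It gives the time, the measured TCP pose, the force and the opening at its end, in the units of the state.
- ctrl.get_state(): the state, without advancing time (a new reading comes with each control period).
- ctrl.snapshot(name): name is "scene" or "top" or "wrist"; returns the picture (400x640x3 uint8, red, green, blue); there is no depth.
- ctrl.camera_params(name): a dict with "intrinsics" (3x3 intrinsics, pixels), "R" (3x3) and "t" (3): a world point X has camera coordinates R X + t. Camera axes: x right, y down, z forward; pixel columns grow to the right and rows downward; lengths in mm; the calibration is good to about 2 mm. A picture is of the moment at which its call begins: read the wrist's pose just before it. camera_params takes no time and is no camera call; for the wrist camera it gives the pose at the moment of the call.
- ctrl.sign_off(): hands the job in, once; it reports no verdict.
The state is a dict: "time": time; "joint_pos": joint angles; "qd": joint speeds; "joint_efforts": joint torques, N m; "tcp_pos": TCP position; "ee_rot": TCP orientation; "contact_force": force on the tool from outside, world axes, zero at the start; "wrist_torque": the same for the moment, N m; "opening": finger opening in mm.
Only numpy, scipy, OpenCV 4.12 (cv2) and the standard library are available. Lean on these libraries where they do the work, as an engineer would, in place of code of your own. Each camera call takes 0.05 s, during which the arm holds its last target.

### The job

Pick up the squat six-sided jar and set it in the little round dish of the clamp-on rack, centred so that its foot lies flat on the dish's floor with no corner riding on the rim, and let go. Nobody knows just where the dish stands in its rack, so feel the jar in gently: the dish and rack must never be knocked or pressed hard (keep well under 25 N). Leave the two tall jars and the honey dipper where they are.

Things in the scene. Friction and masses are not known exactly. Their poses are not given: they have to be found in the camera images.
- squat_jar: the jar to move: squat six-sided glass jar, round gold metal lid, 0.2 to 0.35 kg, upright on the shelf in a row with two taller jars. Hexagon body 50 mm across flats, 57.7 mm across corners, straight sides 62 mm high; lid 49 mm diameter, 14 mm high on top (76 mm in all). Origin at the centre of its underside, z up; x is square to one pair of flats (the others at 60 and 120 degrees).
- rack: fixed chrome rack clamped on the shelf's front edge: 100 mm square plate, top 14 mm above the shelf, carrying the small round turquoise dish. Origin on the shelf's top surface under the plate's middle, x away from the robot, z up. The dish sits on two stiff slides (they hold 50 N): its centre lies up to 10 mm from this origin along x and also up to 10 mm along y, unmeasured, different each time.
- dish_level (a point): point 22 mm above the rack's origin, at the height of the dish's floor (NOT at the dish's centre, which is unmeasured). Dish: flat floor, 62 mm inner diameter (about 2 mm to spare round the jar's corners), rim 5 mm high and 5 mm thick, outer diameter 72 mm. A jar put down off-centre bears on the rim at one side of its foot; slid away from that side it drops 5 mm once centred.
- shelf: fixed glass shelf, 280 mm (x) by 800 mm (y), 10 mm thick, its top 40 mm above its origin (which lies under its middle on the counter). The jars, the dipper and the rack stand on it; its front edge is at x = -140 mm, and carries the rack's clamp.
- tall_jar_a: bystander: tall narrow six-sided glass jar with a round gold-coloured metal lid, standing on the shelf; 40 mm across flats, 100 mm tall with lid. Origin at the centre of its underside, z up.
- tall_jar_b: bystander: tall narrow six-sided glass jar with a round gold-coloured metal lid, standing on the shelf; 40 mm across flats, 100 mm tall with lid. Origin at the centre of its underside, z up.
- dipper: bystander: wooden honey dipper lying on the front of the shelf, 170 mm long, 24 mm thick head at its +x end. Origin under its middle, x along its length.
There are look-alikes about, which are no part of the job. Leave any blue or orange look-alike of the squat_jar alone.

How it is judged:
By the outcome, as a careful person would: the job done as asked, in the order asked, and still so for the second after the job is handed in, with the robot touching nothing.
It also fails if it takes over 48 s, if anything falls off the work surface, if the arm or the gripper's body presses on something with over 40 N, if the wrist force passes 120 N, or if a joint passes its speed limit or range.

## Working session

There is one attempt and no reset: what is moved stays moved. The work goes in short steps, Python scripts to look and compute and a shell command to move; the robot and the scene stay as the last step left them, time stands still between calls to the robot, and variables do not carry over. Pictures are saved under pics/ and viewed, and the job is handed in when it is done.

```bash
mkdir -p pics; ls; python3 - <<'E'
from workcell import ctrl
import cv2,numpy as np
s=ctrl.get_state(); print({k:np.round(v,3).tolist() for k,v in s.items()})
for n in ("scene","top","wrist"):
    p=ctrl.camera_params(n); print(n,{k:np.round(v,3).tolist() for k,v in p.items()})
    cv2.imwrite(f"pics/{n}0.png",ctrl.snapshot(n)[:,:,::-1])
E
```

```text
pics
{'time': 0.0, 'joint_pos': [-1.312, 0.088, 1.372, 0.0, 1.684, -0.103], 'qd': [-0.002, -0.001, 0.001, -0.001, 0.002, 0.002], 'joint_efforts': [0.0, -34.017, -30.243, 0.072, 0.033, -0.0], 'tcp_pos': [194.547, -513.863, 204.314], 'ee_rot': [-0.001, 0.984, 0.18, -0.0], 'contact_force': [0.11, -0.025, -0.541], 'wrist_torque': [0.004, -0.026, 0.038], 'opening': 93.816}
scene {'intrinsics': [[435.946, 0.0, 327.592], [0.0, 435.946, 194.373], [0.0, 0.0, 1.0]], 'R': [[-0.728, 0.685, 0.013], [0.409, 0.45, -0.794], [-0.55, -0.573, -0.608]], 't': [456.236, -68.061, 1233.118]}
top {'intrinsics': [[400.354, 0.0, 322.944], [0.0, 400.354, 192.472], [0.0, 0.0, 1.0]], 'R': [[0.005, -1.0, -0.002], [-0.985, -0.005, -0.172], [0.172, 0.003, -0.985]], 't': [-164.912, 495.706, 937.703]}
wrist {'intrinsics': [[305.713, 0.0, 317.477], [0.0, 305.713, 205.764], [0.0, 0.0, 1.0]], 'R': [[0.353, -0.936, -0.002], [-0.9, -0.34, 0.271], [-0.254, -0.093, -0.963]], 't': [-548.398, -26.688, 391.592]}
```

View pics/scene0.png

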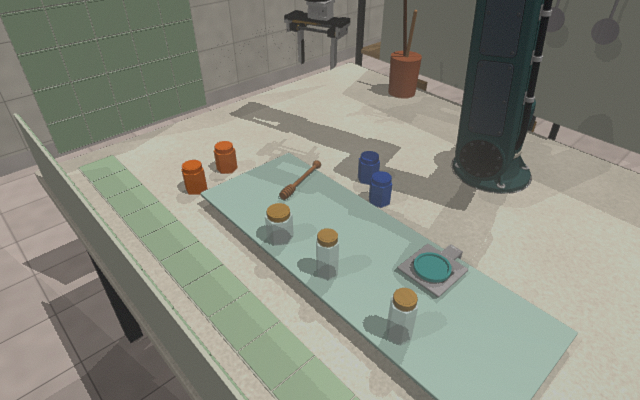

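View pics/top0.png

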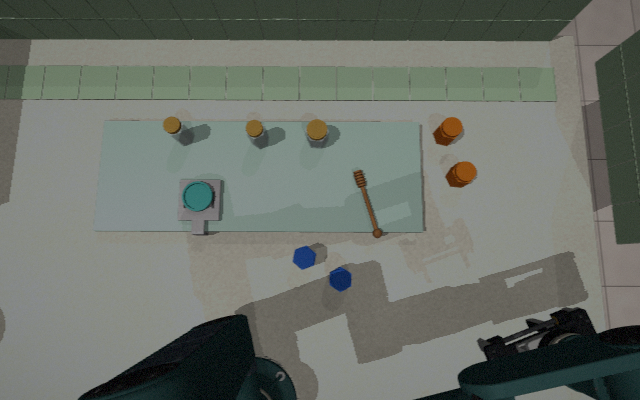

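View pics/wrist0.png

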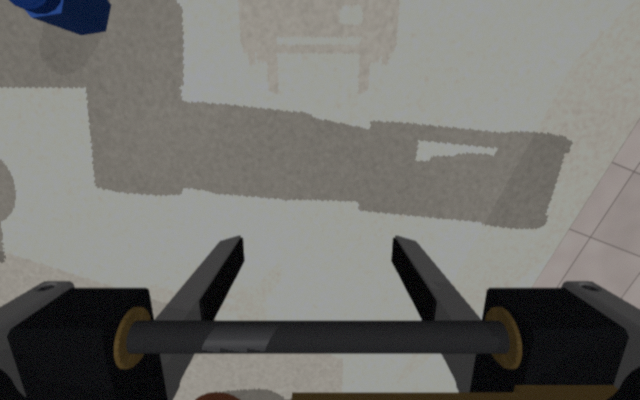

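The three gold-lidded glass jars are at top-view (173,127), (255,131) and (317,131), or in the scene view (404,313), (327,252) and (279,222). The one at top (317,131) / scene (279,222) is shorter and has a wider lid, so it should be the squat jar. The blue pair at top (304,257) and (340,279) and the orange pair at (448,131) and (461,175) are look-alikes. I'll confirm with enlarged crops.

```bash
python3 - <<'E'
import cv2,numpy as np
s=cv2.imread("pics/scene0.png");t=cv2.imread("pics/top0.png")
cv2.imwrite("pics/c_scene.png",cv2.resize(s[190:350,240:480],None,fx=3.3,fy=3.3,interpolation=cv2.INTER_CUBIC))
a=cv2.resize(t[110:160,280:360],None,fx=8,fy=8,interpolation=cv2.INTER_CUBIC)
cv2.imwrite("pics/c_top.png",a)
cv2.imwrite("pics/c_top2.png",cv2.resize(t[165:245,160:260],None,fx=7,fy=7,interpolation=cv2.INTER_CUBIC))
E
```

```text
(no output)
```

View pics/c_scene.png

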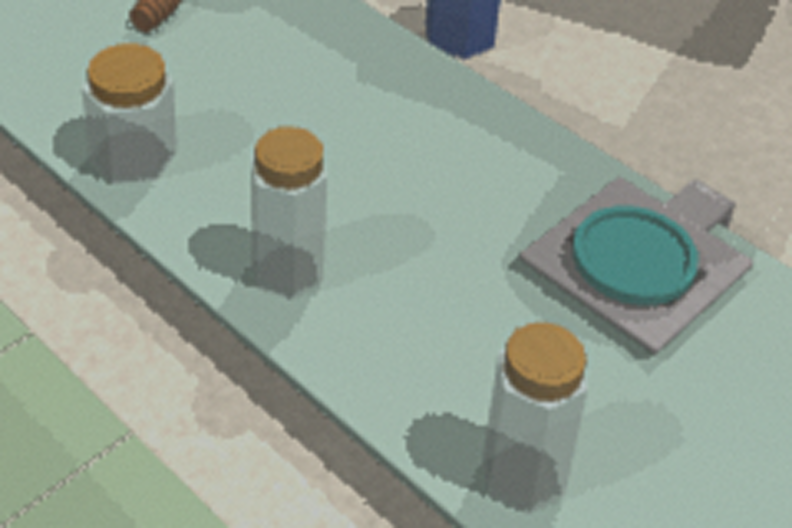

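View pics/c_top.png

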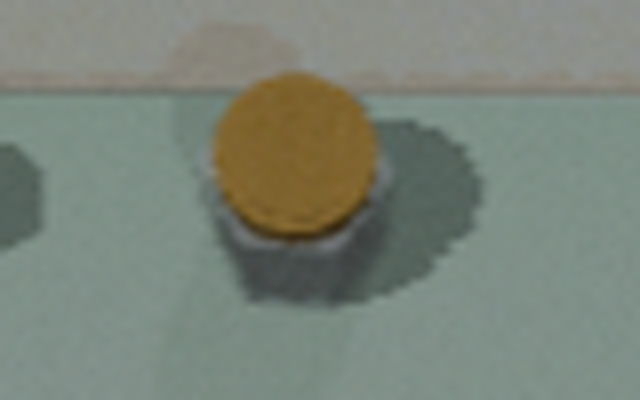

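View pics/c_top2.png

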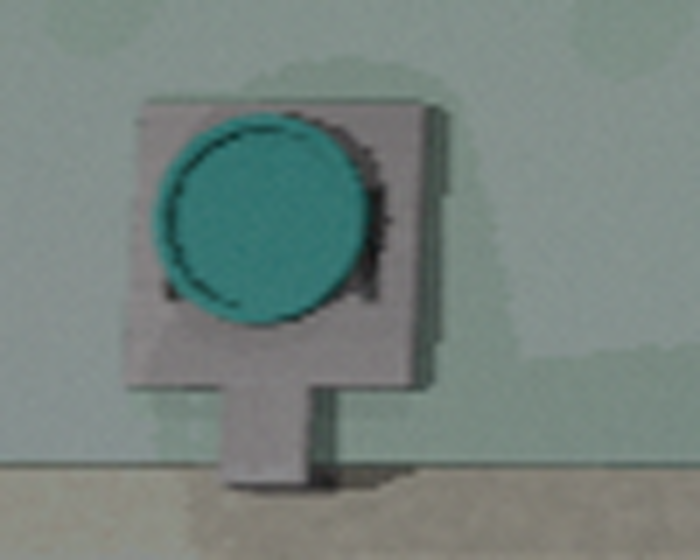

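The scene crop confirms it: the left jar, with its lid at scene crop (127,73), is clearly shorter and wider than the other two, so that's the squat jar. The dish sits off-centre on its plate, towards the left and far side. Next I'll fit the lid and dish positions.

```bash
cat > h.py <<'E'
import cv2,numpy as np
from workcell import ctrl
def C(p): 
    return np.array(p["intrinsics"]),np.array(p["R"]),np.array(p["t"])
def ray(p,uv,z):
    K,R,t=C(p); uv=np.atleast_2d(uv).astype(float)
    d=np.c_[uv,np.ones(len(uv))]@np.linalg.inv(K).T@R
    c=-R.T@t
    return c+d*((z-c[2])/d[:,2])[:,None]
def proj(p,X):
    K,R,t=C(p); q=(np.atleast_2d(X)@R.T+t)@K.T
    return q[:,:2]/q[:,2:]
def circ(P):
    A=np.c_[2*P[:,:2],np.ones(len(P))]; b=(P[:,:2]**2).sum(1)
    s=np.linalg.lstsq(A,b,rcond=None)[0]; return s[:2],np.sqrt(s[2]+s[:2]@s[:2])
def blobs(im,lo,hi,amin=30):
    m=cv2.inRange(cv2.cvtColor(im,cv2.COLOR_BGR2HSV),lo,hi)
    cs,_=cv2.findContours(m,cv2.RETR_EXTERNAL,cv2.CHAIN_APPROX_NONE)
    return [c[:,0] for c in cs if cv2.contourArea(c)>amin]
E
python3 - <<'E'
from h import *
for n in ("top","scene"):
    p=ctrl.camera_params(n); im=cv2.imread(f"pics/{n}0.png")
    print(n,"cam",-C(p)[1].T@C(p)[2])
    for nm,lo,hi in (("gold",(10,120,80),(28,255,255)),("teal",(80,110,60),(100,255,255))):
        for c in blobs(im,lo,hi):
            z=116 if nm=="gold" else 67
            h=cv2.convexHull(c.astype(np.int32))[:,0]
            print(nm,c.min(0),c.max(0),cv2.contourArea(c),ray(p,[(c.min(0)+c.max(0))/2],z).round(1),circ(ray(p,h,z)))
p=ctrl.camera_params("top")
print("shelf corners",ray(p,[[104,121],[421,122],[425,232],[96,231]],40).round(1))
o=np.array([160,165])
print("plate",ray(p,np.array([[140,100],[428,102],[415,385],[125,386]])/7+o,54).round(1))
print("lid",ray(p,np.array([[297,152]])/8+[280,110],116))
E
```

```text
top cam [ 327.96378462 -164.87313346 1008.69471887]
gold [361 187] [380 236] 117.5 [[ 440.9 -269.5  116. ]] (array([ 437.97006863, -256.47060206]), np.float64(56.460674087167064))
gold [446 162] [475 186] 502.0 [[ 528.1 -476.   116. ]] (array([ 527.58227818, -476.63018809]), np.float64(32.49507185594978))
gold [246 120] [262 135] 182.0 [[636.7  -1.1 116. ]] (array([636.5098778,  -0.719888 ]), np.float64(18.863805886849967))
gold [307 119] [326 138] 282.0 [[ 634.9 -146.8  116. ]] (array([ 634.03230895, -146.70731597]), np.float64(23.302439839617808))
gold [433 117] [461 145] 516.0 [[ 630.2 -450.2  116. ]] (array([ 629.41746142, -452.96710223]), np.float64(35.27845474305494))
gold [164 117] [179 132] 180.0 [[643.1 191.8 116. ]] (array([643.76823783, 192.5562095 ]), np.float64(18.748879518477924))
teal [182 182] [212 210] 653.5 [[482.3 137.9  67. ]] (array([482.95817676, 138.07051013]), np.float64(35.550537599001274))
scene cam [1037.92304126  424.94580392  689.56599812]
gold [394 288] [416 306] 303.5 [[616.2 174.7 116. ]] (array([615.66076182, 174.65641825]), np.float64(18.857709478129
[... 184 characters left out ...]
(array([ 635.52174811, -141.14784735]), np.float64(26.183677537845973))
gold [182 160] [206 193] 606.5 [[ 698.1 -368.9  116. ]] (array([ 697.37044753, -374.00838744]), np.float64(58.31366091088134))
gold [214 141] [236 172] 545.0 [[ 600.  -393.9  116. ]] (array([ 598.89255309, -397.76672283]), np.float64(57.124762387761834))
teal [414 254] [450 278] 531.5 [[481.6 141.   67. ]] (array([483.34868075, 140.69513564]), np.float64(32.81236429079134))
shelf corners [[ 678.4  394.2   40. ]
 [ 679.5 -409.8   40. ]
 [ 401.4 -409.2   40. ]
 [ 399.7  385.9   40. ]]
plate [[525.5 186.   54. ]
 [525.2  85.7  54. ]
 [426.5  85.3  54. ]
 [425.6 184.5  54. ]]
lid [[ 633.68962615 -148.23336022  116.        ]]
```

```bash
cat >> h.py <<'E'
from scipy.spatial.transform import Rotation as Rn
def tool():
    s=ctrl.get_state(); q=s["ee_rot"]; 
    return s,np.array(s["tcp_pos"]),Rn.from_quat([q[1],q[2],q[3],q[0]]).as_matrix()
def go(target,yaw=None):
    """delta in tool axes (m); yaw = wanted world angle (deg) of tool x"""
    s,p,R=tool(); d=R.T@(np.array(target)-p)/1000
    a=np.degrees(np.arctan2(R[1,0],R[0,0])); 
    print("tool x yaw %.2f"%a,"delta",d.round(4),"rows",np.linalg.norm(d)/.0417, "" if yaw is None else "twist %.2f (mod 180)"%-(((yaw-a)+90)%180-90))
E
python3 - <<'E'
from h import *
p=ctrl.camera_params("wrist"); K,R,t=C(p); c=-R.T@t
s,q,T=tool(); print("cam in tool",T.T@(c-q), "fwd in tool",T.T@R[2],"right",T.T@R[0])
J=np.array([634,-147,78])
# tool position so that jar projects near image (320,150)
off=T.T@(c-q); f=T.T@R[2]
go([545,-180,204]); go([560,-170,204])
E
```

```text
cam in tool [  79.71244742   -0.48440297 -178.42502717] fwd in tool [-2.71001419e-01 -7.53288598e-04  9.62578653e-01] right [-1.17971999e-03  9.99999203e-01  4.50438212e-04]
tool x yaw 20.73 delta [ 0.446  -0.1884  0.001 ] rows 11.6096675187008 
tool x yaw 20.73 delta [ 0.4635 -0.1924  0.001 ] rows 12.035734716797654
```

```bash
python3 - <<'E'
from h import *
go([590,-163,204])
E
```

```text
tool x yaw 20.73 delta [ 0.4941 -0.1883  0.001 ] rows 12.680052906346594
```

```bash
python3 -m jog '[{"claw":0.094,"delta_pos":[0.494,-0.188,0],"twist":0},{"claw":0.094,"delta_pos":[0.494,-0.188,0],"twist":0},{"claw":0.094,"delta_pos":[0.494,-0.188,0],"twist":0},{"claw":0.094,"delta_pos":[0.494,-0.188,0],"twist":0},{"claw":0.094,"delta_pos":[0.494,-0.188,0],"twist":0},{"claw":0.094,"delta_pos":[0.494,-0.188,0],"twist":0},{"claw":0.094,"delta_pos":[0.494,-0.188,0],"twist":0},{"claw":0.094,"delta_pos":[0.494,-0.188,0],"twist":0}]'
python3 - <<'E'
from h import *
go([590,-163,204])
E
```

```text
time: 0.82
tcp_pos: [445.1, -291.5, 205.3]
ee_rot: [0.0, 0.984, 0.18, -0.0]
contact_force: [0.6, -1.1, 0.1]
opening: 94.1
tool x yaw 20.72 delta [ 0.181  -0.0689  0.0013] rows 4.644169693295694
```

```bash
python3 -m jog '[{"claw":0.094,"delta_pos":[0.180,-0.069,0],"twist":0},{"claw":0.094,"delta_pos":[0.180,-0.069,0],"twist":0},{"claw":0.094,"delta_pos":[0.180,-0.069,0],"twist":0},{"claw":0.094,"delta_pos":[0.180,-0.069,0],"twist":0},{"claw":0.094,"delta_pos":[0.180,-0.069,0],"twist":0},{"claw":0.094,"delta_pos":[0.180,-0.069,0],"twist":0}]'
python3 - <<'E'
from h import *
import pickle
p=ctrl.camera_params("wrist"); im=ctrl.snapshot("wrist")[:,:,::-1].copy()
pickle.dump(p,open("w1.pkl","wb")); cv2.imwrite("pics/wrist1.png",im)
for c in blobs(im,(10,120,80),(28,255,255)):
    h=cv2.convexHull(c.astype(np.int32))[:,0]
    print(c.min(0),c.max(0),circ(ray(p,h,116)))
E
```

```text
time: 1.32
tcp_pos: [590.8, -160.6, 204.0]
ee_rot: [-0.001, 0.983, 0.183, 0.0]
contact_force: [-1.0, -0.8, -0.5]
opening: 94.2
[355 364] [363 371] (array([ 443.87801138, -263.47551715]), np.float64(4.783912350205846))
[114 337] [118 357] (array([376.67054076, -19.66647552]), np.float64(9.721308031537426))
[363 284] [374 319] (array([ 521.24816835, -240.03744408]), np.float64(19.09679008182744))
[365 254] [378 259] (array([ 568.56999844, -223.15346552]), np.float64(5.579068068412849))
[539 204] [634 266] (array([ 655.28660011, -402.64318207]), np.float64(40.97330639203019))
[295 133] [348 186] (array([ 634.58995879, -146.3872836 ]), np.float64(23.011124408564502))
[120  78] [169 128] (array([625.43940359,   6.69421885]), np.float64(20.375570175960462))
```

View pics/wrist1.png

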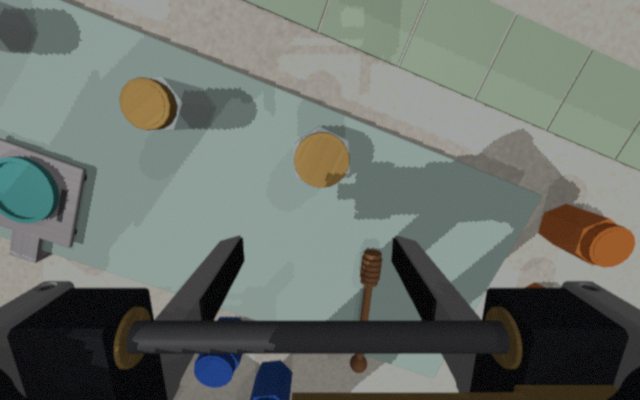

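The jar's lid is at (322,159), the tall jar at (147,103), and the dipper head at (371,265). The lid centre comes to (634.6, -146.4), which agrees with the top camera. I'll enlarge the view for the jar's yaw.

```bash
python3 - <<'E'
from h import *
import pickle
p=pickle.load(open("w1.pkl","rb")); im=cv2.imread("pics/wrist1.png")
a=im[110:200,275:375]; a=cv2.resize(a,None,fx=6,fy=6,interpolation=cv2.INTER_CUBIC)
a=cv2.convertScaleAbs(a,alpha=1.5,beta=-60); b=a.copy()
cv2.imwrite("pics/c_w1.png",a)
t=cv2.imread("pics/top0.png"); pt=ctrl.camera_params("top")
print(ray(pt,[[360,172],[378,236]],52))
s=cv2.imread("pics/scene0.png")[195:250,255:305]
cv2.imwrite("pics/c_s1.png",cv2.convertScaleAbs(cv2.resize(s,None,fx=10,fy=10,interpolation=cv2.INTER_CUBIC),alpha=1.5,beta=-60))
E
```

```text
[[ 546.24104791 -252.81743421   52.        ]
 [ 390.42257622 -293.98736879   52.        ]]
```

View pics/c_w1.png

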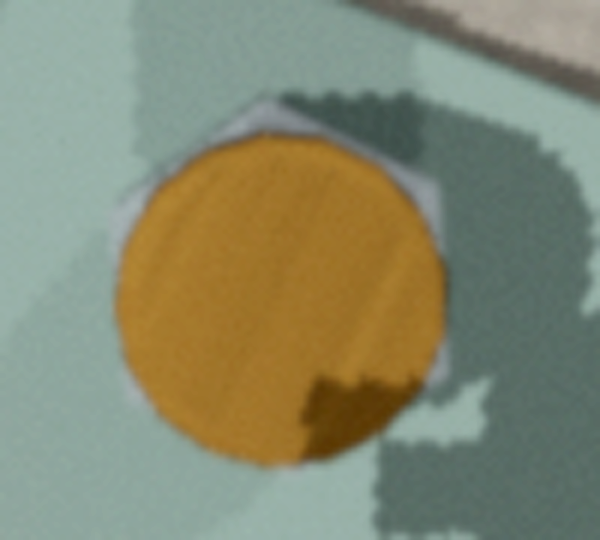

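View pics/c_s1.png

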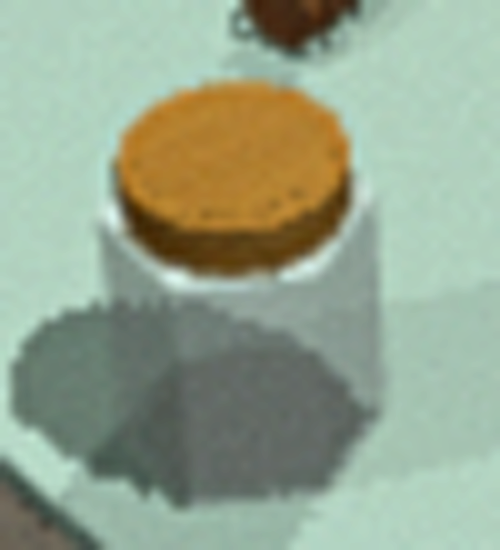

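```bash
python3 - <<'E'
from h import *
import pickle
p=pickle.load(open("w1.pkl","rb"))
P=ray(p,np.array([[265,100],[438,183],[116,208],[445,375]])/6+[275,110]-0.4,102)
c=np.array([634.6,-146.4])
v=P[:,:2]-c; a=np.degrees(np.arctan2(v[:,1],v[:,0]));print(np.linalg.norm(v,axis=1),a,"corner mod60",a%60)
from scipy.optimize import least_squares
def f(q):
    th=np.radians(q[2]+np.round((a-q[2])/60)*60)
    return (q[:2]+28.87*np.c_[np.cos(th),np.sin(th)]-P[:,:2]).ravel()
r=least_squares(f,[*c,25]);print(r.x,r.fun.round(1))
im=cv2.imread("pics/wrist1.png")[110:200,275:375]; im=cv2.resize(im,None,fx=6,fy=6,interpolation=cv2.INTER_CUBIC)
for q,col in ((r.x,(0,0,255)),):
    th=np.radians(q[2]+np.arange(6)*60)
    for z in (40,102):
        u=(proj(p,np.c_[q[0]+28.87*np.cos(th),q[1]+28.87*np.sin(th),np.full(6,z)])-[275,110]+.4)*6
        cv2.polylines(im,[u.astype(np.int32)],True,col if z==102 else (255,0,0),1)
cv2.imwrite("pics/c_w1b.png",im)
E
```

```text
[28.25959381 28.63756038 27.61280238 28.54975663] [ 25.6182986  -34.66957978  84.22951681 -95.67111337] corner mod60 [25.6182986  25.33042022 24.22951681 24.32888663]
[ 634.39295244 -146.57297316   25.04755361] [ 0.5 -0.2 -0.1 -0.4 -0.5  1.1  0.1 -0.5]
```

View pics/c_w1b.png

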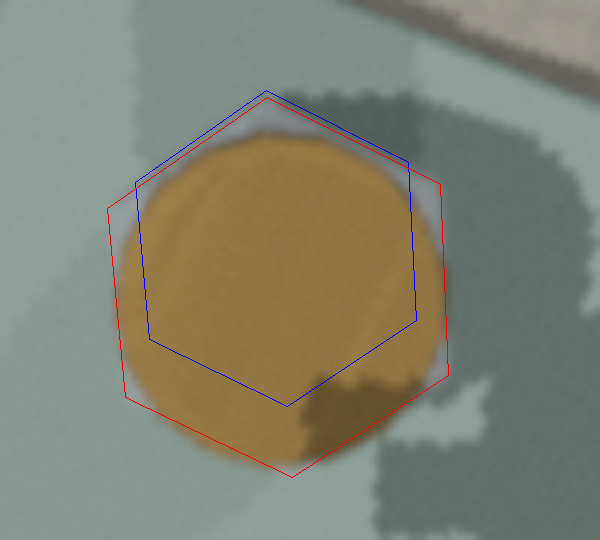

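```bash
python3 - <<'E'
from h import *
go([634.4,-146.6,61],25)
E
```

```text
tool x yaw 20.97 delta [0.0483 0.0013 0.1431] rows 3.6216718021482173 twist -4.03 (mod 180)
```

```bash
python3 -m jog '[{"claw":0.094,"delta_pos":[0.048,0.001,0],"twist":-4},{"claw":0.094,"delta_pos":[0.048,0.001,0.03],"twist":-4},{"claw":0.094,"delta_pos":[0.048,0.001,0.06],"twist":-4},{"claw":0.094,"delta_pos":[0.048,0.001,0.06],"twist":-4},{"claw":0.094,"delta_pos":[0.048,0.001,0.06],"twist":-4}]'
python3 - <<'E'
from h import *
go([634.4,-146.6,61],25)
E
```

```text
time: 1.78
tcp_pos: [631.0, -149.6, 142.9]
ee_rot: [-0.001, 0.977, 0.213, -0.003]
contact_force: [-0.2, 0.3, 0.0]
opening: 93.9
tool x yaw 24.65 delta [ 0.0047 -0.001   0.0819] rows 1.9679502364620098 twist -0.35 (mod 180)
```

```bash
python3 -m jog '[{"claw":0.094,"delta_pos":[0.0045,-0.001,0.03],"twist":-0.3},{"claw":0.094,"delta_pos":[0.0045,-0.001,0.06],"twist":-0.3},{"claw":0.094,"delta_pos":[0.0045,-0.001,0.082],"twist":-0.3},{"claw":0.094,"delta_pos":[0.0045,-0.001,0.082],"twist":-0.3},{"claw":0.094,"delta_pos":[0.0045,-0.001,0.082],"twist":-0.3}]'
python3 - <<'E'
from h import *
go([634.4,-146.6,61],25)
E
```

```text
time: 2.2
tcp_pos: [636.7, -147.1, 64.9]
ee_rot: [0.0, 0.976, 0.216, 0.0]
contact_force: [0.9, -0.3, 0.1]
opening: 93.9
tool x yaw 24.96 delta [-0.0019 -0.0014  0.0039] rows 0.1086095628657778 twist -0.04 (mod 180)
```

```bash
python3 -m jog '[{"claw":0.094,"delta_pos":[-0.001,-0.001,0.004],"twist":0},{"claw":0.094,"delta_pos":[-0.001,-0.001,0.004],"twist":0},{"claw":0.094,"delta_pos":[-0.001,-0.001,0.004],"twist":0},{"claw":0.094,"delta_pos":[-0.001,-0.001,0.004],"twist":0}]'
python3 - <<'E'
from h import *
go([634.4,-146.6,61],25)
im=ctrl.snapshot("wrist")[:,:,::-1]; cv2.imwrite("pics/wrist2.png",im)
go([634.4,-146.6,61],25)
E
```

```text
time: 2.53
tcp_pos: [636.5, -146.1, 61.5]
ee_rot: [0.001, 0.976, 0.217, 0.001]
contact_force: [0.1, 0.2, 0.1]
opening: 93.6
tool x yaw 25.03 delta [-0.0021 -0.0004  0.0005] rows 0.05291566191481906 twist 0.03 (mod 180)
tool x yaw 25.03 delta [-0.002  -0.0002  0.    ] rows 0.04839800183779074 twist 0.03 (mod 180)
```

View pics/wrist2.png

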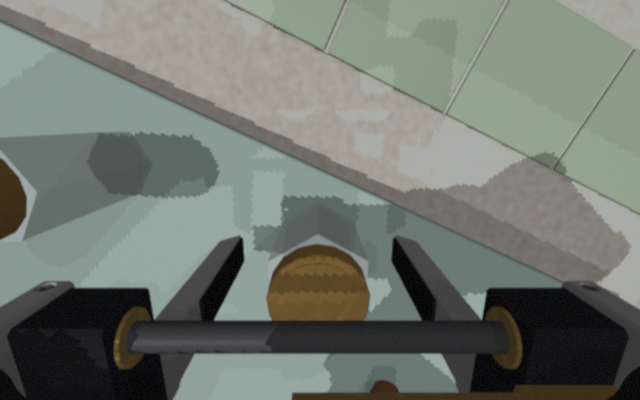

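The lid at (318,285) lies midway between the fingers, at columns 240 and 395, with one hexagon corner pointing straight up the image at (318,237), so the flats face the pads. I'll close the gripper.

```bash
python3 -m jog '[{"claw":0.04,"delta_pos":[-0.002,0,0],"twist":0},{"claw":0.04,"delta_pos":[-0.002,0,0],"twist":0},{"claw":0.04,"delta_pos":[-0.002,0,0],"twist":0},{"claw":0.04,"delta_pos":[-0.002,0,0],"twist":0},{"claw":0.04,"delta_pos":[-0.002,0,0],"twist":0},{"claw":0.04,"delta_pos":[-0.002,0,0],"twist":0},{"claw":0.04,"delta_pos":[-0.002,0,0],"twist":0},{"claw":0.04,"delta_pos":[-0.002,0,0],"twist":0}]'

```

```text
time: 3.25
tcp_pos: [633.9, -146.7, 59.4]
ee_rot: [0.0, 0.976, 0.217, 0.0]
contact_force: [0.4, -1.4, 0.1]
opening: 49.6
```

```bash
python3 -m jog '[{"claw":0.04,"delta_pos":[0,0,-0.02],"twist":0},{"claw":0.04,"delta_pos":[0,0,-0.06],"twist":0},{"claw":0.04,"delta_pos":[0,0,-0.1],"twist":0},{"claw":0.04,"delta_pos":[0,0,-0.11],"twist":0},{"claw":0.04,"delta_pos":[0,0,-0.11],"twist":0},{"claw":0.04,"delta_pos":[0,0,-0.11],"twist":0}]'
python3 - <<'E'
from h import *
for i in range(3):
    cv2.imwrite(f"pics/wrist3.png",ctrl.snapshot("wrist")[:,:,::-1])
    s=ctrl.get_state();print(np.round(s["tcp_pos"],2),np.round(s["contact_force"],2),np.round(s["wrist_torque"],3),s["opening"])
cv2.imwrite(f"pics/scene3.png",ctrl.snapshot("scene")[:,:,::-1])
E
```

```text
time: 3.75
tcp_pos: [633.4, -146.4, 168.2]
ee_rot: [-0.0, 0.976, 0.217, -0.001]
contact_force: [0.3, -0.5, -4.6]
opening: 49.6
[ 632.44 -146.08  166.11] [-0.18 -0.72 -3.85] [-0.033  0.068 -0.003] 50.04034107686943
[ 631.98 -145.96  165.16] [ 0.72  0.68 -3.64] [-0.03  -0.06  -0.013] 50.117347168300306
[ 631.96 -145.95  165.  ] [ 0.95 -0.54 -3.41] [-0.02  -0.031 -0.034] 49.71773448287899
```

View pics/scene3.png

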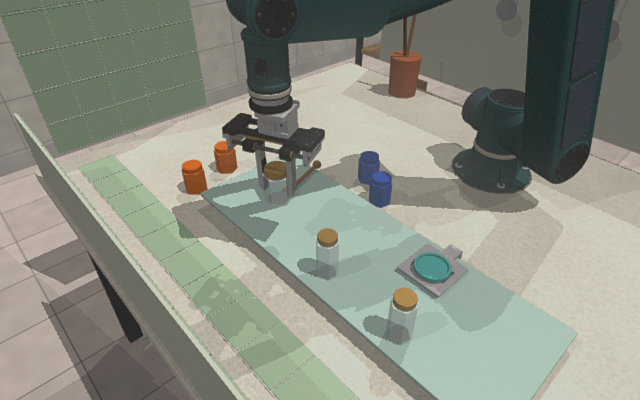

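View pics/wrist3.png

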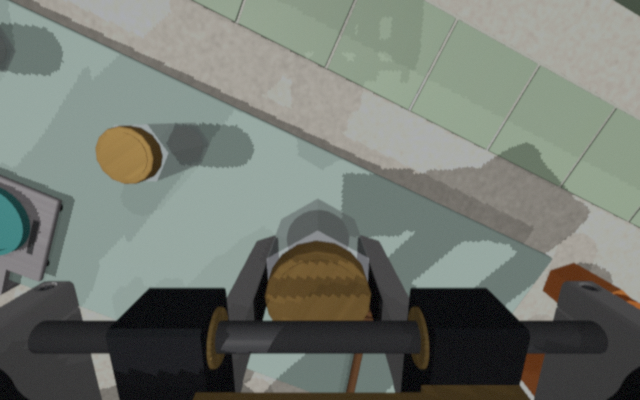

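Jar lifted, held straight between the pads, with a load of about 3.4 N. Next I'll raise it, carry it over, turn to yaw 0 and look straight down at the dish.

```bash
python3 - <<'E'
from h import *
go([383,139,195],0)
E
```

```text
tool x yaw 25.03 delta [-0.1053 -0.3638 -0.0275] rows 9.105487304012744 twist 25.03 (mod 180)
```

```bash
python3 -m jog '[{"claw":0.04,"delta_pos":[0,0,-0.030],"twist":0},{"claw":0.04,"delta_pos":[-0.105,-0.364,-0.030],"twist":25},{"claw":0.04,"delta_pos":[-0.105,-0.364,-0.030],"twist":25},{"claw":0.04,"delta_pos":[-0.105,-0.364,-0.030],"twist":25},{"claw":0.04,"delta_pos":[-0.105,-0.364,-0.030],"twist":25},{"claw":0.04,"delta_pos":[-0.105,-0.364,-0.030],"twist":25},{"claw":0.04,"delta_pos":[-0.105,-0.364,-0.030],"twist":25},{"claw":0.04,"delta_pos":[-0.105,-0.364,-0.030],"twist":25}]'
python3 - <<'E'
from h import *
go([383,139,195],0)
E
```

```text
time: 4.62
tcp_pos: [439.5, 74.3, 197.5]
ee_rot: [-0.0, 1.0, -0.0, -0.002]
contact_force: [1.1, 0.2, -2.6]
opening: 49.9
tool x yaw -0.00 delta [-0.0565 -0.0647  0.0026] rows 2.06056290917745 twist -0.00 (mod 180)
```

```bash
python3 -m jog '[{"claw":0.04,"delta_pos":[-0.056,-0.065,0],"twist":0},{"claw":0.04,"delta_pos":[-0.056,-0.065,0],"twist":0},{"claw":0.04,"delta_pos":[-0.056,-0.065,0],"twist":0},{"claw":0.04,"delta_pos":[-0.056,-0.065,0],"twist":0},{"claw":0.04,"delta_pos":[-0.056,-0.065,0],"twist":0},{"claw":0.04,"delta_pos":[-0.056,-0.065,0],"twist":0}]'
python3 - <<'E'
from h import *
import pickle
ctrl.snapshot("top")
p=ctrl.camera_params("wrist"); s=ctrl.get_state(); im=ctrl.snapshot("wrist")[:,:,::-1].copy()
print(np.round(s["tcp_pos"],2),np.round(s["contact_force"],2),np.round(s["ee_rot"],4),np.degrees(Rn.from_matrix(np.array(p["R"])).as_rotvec()))
pickle.dump((p,s),open("w4.pkl","wb")); cv2.imwrite("pics/wrist4.png",im)
for c in blobs(im,(80,110,60),(100,255,255),100):
    h=cv2.convexHull(c.astype(np.int32))[:,0]
    print(c.min(0),c.max(0),circ(ray(p,h,67)))
E
```

```text
time: 5.12
tcp_pos: [386.4, 137.3, 198.7]
ee_rot: [0.0, 1.0, -0.0, -0.0]
contact_force: [-0.1, 0.0, -3.2]
opening: 49.7
[386.54 137.13 198.78] [-0.03 -0.12 -3.84] [ 4.e-04  1.e+00 -8.e-04 -5.e-04] [-118.65895259  118.9877886    16.48308501]
[280  63] [352 138] (array([482.5748626 , 139.15920755]), np.float64(34.77121091271258))
```

View pics/wrist4.png

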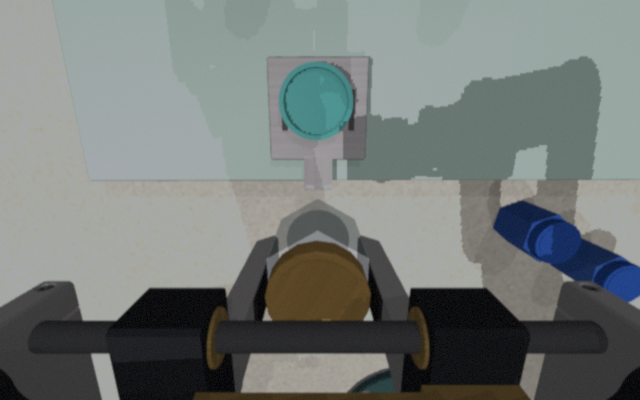

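Dish at (316,101), giving centre ≈ (482.6,139.2), which agrees with the top view. The jar hangs straight. Next I need the jar's offset in the hand, from the foot corner at about (318,200) and the lid.

```bash
python3 - <<'E'
from h import *
import pickle
p,s=pickle.load(open("w4.pkl","rb")); T=np.array(s["tcp_pos"])
im=cv2.imread("pics/wrist4.png")
o=np.array([250,190]); a=cv2.resize(im[190:335,250:390],None,fx=5,fy=5,interpolation=cv2.INTER_CUBIC)
a=cv2.convertScaleAbs(a,alpha=1.3,beta=0)
th=np.radians(np.arange(6)*60); cc=np.radians(np.arange(0,360,5))
for dx,col in ((0,(0,0,255)),):
  for dz in (-19.5,-19.5+62):
    u=(proj(p,T+np.c_[dx+28.87*np.cos(th),28.87*np.sin(th),np.full(6,dz)])-o+.4)*5
    cv2.polylines(a,[u.round().astype(np.int32)],True,col,1)
  u=(proj(p,T+np.c_[dx+24.5*np.cos(cc),24.5*np.sin(cc),np.full(len(cc),-19.5+76)])-o+.4)*5
  cv2.polylines(a,[u.round().astype(np.int32)],True,(0,255,0),1)
cv2.imwrite("pics/c_w4.png",a)
E
```

```text
(no output)
```

View pics/c_w4.png

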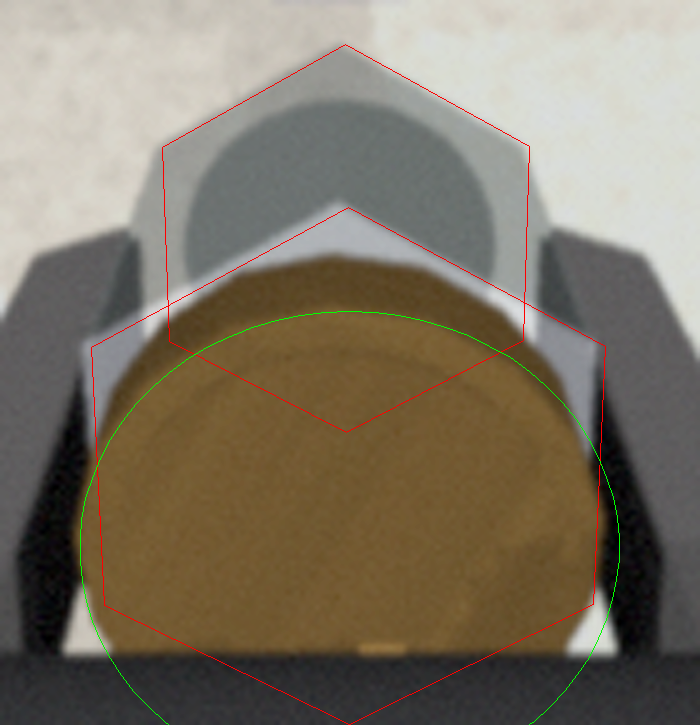

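```bash
python3 - <<'E'
from h import *
go([482.3,138.8,112],0)
E
```

```text
tool x yaw -0.10 delta [ 0.0957 -0.0019  0.0868] rows 3.0996522892357405 twist -0.10 (mod 180)
```

```bash
python3 -m jog '[{"claw":0.04,"delta_pos":[0.032,-0.001,0],"twist":0},{"claw":0.04,"delta_pos":[0.064,-0.002,0],"twist":0},{"claw":0.04,"delta_pos":[0.0957,-0.002,0.03],"twist":0},{"claw":0.04,"delta_pos":[0.0957,-0.002,0.06],"twist":0},{"claw":0.04,"delta_pos":[0.0957,-0.002,0.08],"twist":0},{"claw":0.04,"delta_pos":[0.0957,-0.002,0.08],"twist":0},{"claw":0.04,"delta_pos":[0.0957,-0.002,0.08],"twist":0},{"claw":0.04,"delta_pos":[0.0957,-0.002,0.08],"twist":0}]'
python3 - <<'E'
from h import *
im=ctrl.snapshot("scene")[:,:,::-1]; cv2.imwrite("pics/scene5.png",cv2.resize(im[170:330,350:520],None,fx=4,fy=4,interpolation=cv2.INTER_CUBIC)[:600])
for i in range(2):
    ctrl.snapshot("top");s=ctrl.get_state();print(np.round(s["tcp_pos"],2),np.round(s["contact_force"],2),np.round(s["ee_rot"],4),np.round(s["wrist_torque"],3))
go([482.3,138.8,90],0)
E
```

```text
time: 5.88
tcp_pos: [482.9, 139.7, 120.9]
ee_rot: [-0.0, 1.0, -0.0, 0.001]
contact_force: [0.7, 0.4, -2.6]
opening: 49.6
[483.21 140.2  122.02] [ 0.22 -0.48 -3.18] [-4.0e-04  1.0e+00  0.0e+00  2.3e-03] [-0.017  0.021  0.028]
[483.02 140.29 121.95] [-0.2  -0.03 -3.42] [-3.0e-04  1.0e+00  1.0e-04  2.3e-03] [ 0.043 -0.008  0.008]
tool x yaw 0.02 delta [-0.0009  0.0015  0.0319] rows 0.7671148212869501 twist 0.02 (mod 180)
```

View pics/scene5.png

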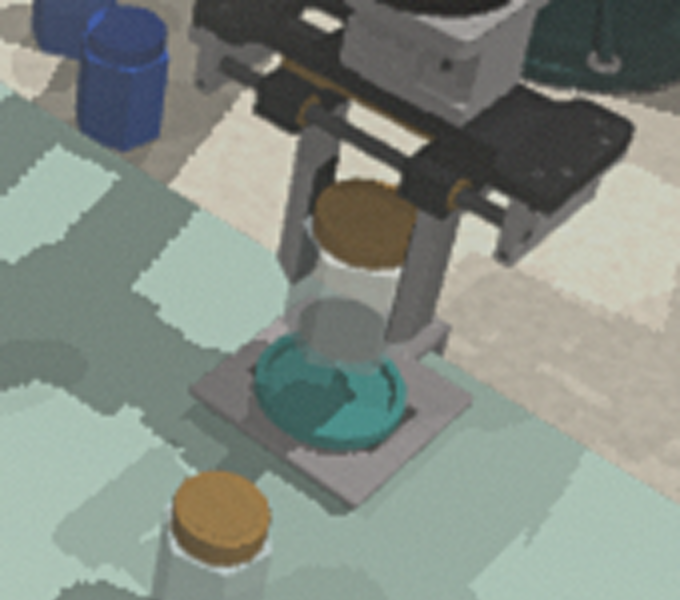

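```bash
python3 -m jog '[{"claw":0.04,"delta_pos":[-0.001,0.0015,0.012],"twist":0},{"claw":0.04,"delta_pos":[-0.001,0.0015,0.022],"twist":0},{"claw":0.04,"delta_pos":[-0.001,0.0015,0.030],"twist":0},{"claw":0.04,"delta_pos":[-0.001,0.0015,0.030],"twist":0},{"claw":0.04,"delta_pos":[-0.001,0.0015,0.030],"twist":0},{"claw":0.04,"delta_pos":[-0.001,0.0015,0.030],"twist":0},{"claw":0.04,"delta_pos":[-0.001,0.0015,0.030],"twist":0}]'
cat > st.py <<'E'
from h import *
n=ctrl.snapshot("top")
F=[];
for i in range(3):
    ctrl.snapshot("top");s=ctrl.get_state();F.append(s["contact_force"])
    T=s["tcp_pos"]
print("t",round(s["time"],2),"tcp",np.round(T,2),"F",np.mean(F,0).round(2),"tq",np.round(s["wrist_torque"],3),"op",round(s["opening"],2),"q",np.round(s["ee_rot"],4))
E
python3 st.py
```

```text
time: 6.62
tcp_pos: [481.0, 138.8, 89.8]
ee_rot: [-0.0, 1.0, 0.0, 0.0]
contact_force: [0.1, -0.0, -3.8]
opening: 50.1
t 6.82 tcp [480.91 138.75  89.87] F [-0.09  0.1  -3.37] tq [0.037 0.018 0.026] op 49.43 q [-0.e+00  1.e+00  3.e-04  4.e-04]
```

```bash
python3 -m jog '[{"claw":0.04,"delta_pos":[0.0013,0,0.001],"twist":0},{"claw":0.04,"delta_pos":[0.0013,0,0.002],"twist":0},{"claw":0.04,"delta_pos":[0.0013,0,0.002],"twist":0}]'; python3 st.py
```

```text
time: 7.07
tcp_pos: [481.9, 138.7, 87.2]
ee_rot: [0.0, 1.0, 0.0, -0.0]
contact_force: [0.2, 0.0, -2.9]
opening: 49.9
t 7.27 tcp [481.93 138.7   87.42] F [ 0.12  0.28 -3.49] tq [ 0.036  0.016 -0.005] op 49.62 q [ 1.e-04  1.e+00  3.e-04 -0.e+00]
```

```bash
python3 - <<'E'
from h import *
im=ctrl.snapshot("wrist")[:,:,::-1]; cv2.imwrite("pics/wrist6.png",im)
E
```

```text
(no output)
```

View pics/wrist6.png

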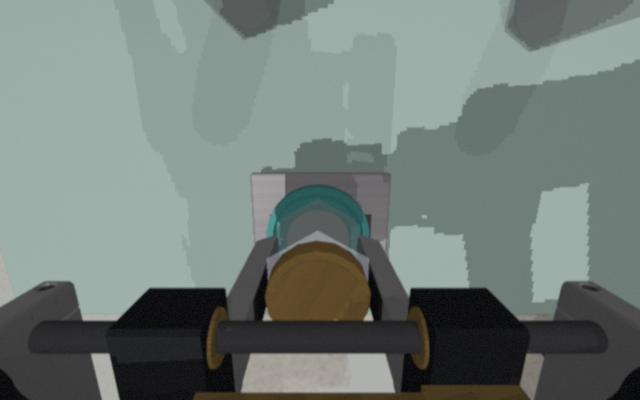

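```bash
python3 - <<'E'
from h import *
im=cv2.imread("pics/wrist6.png"); p=ctrl.camera_params("wrist")
o=np.array([255,165]); a=cv2.convertScaleAbs(cv2.resize(im[165:260,255:385],None,fx=6,fy=6,interpolation=cv2.INTER_CUBIC),alpha=1.4)
cv2.imwrite("pics/c_w6a.png",a)
cc=np.radians(np.arange(0,361,5)); 
for r,z,col in ((36,67,(0,0,255)),(31,67,(0,255,255)),(31,62,(255,0,0))):
    u=(proj(p,np.c_[482.8+r*np.cos(cc),138.8+r*np.sin(cc),np.full(len(cc),z)])-o+.4)*6
    cv2.polylines(a,[u.round().astype(np.int32)],True,col,1)
cv2.imwrite("pics/c_w6.png",a)
E
```

```text
(no output)
```

View pics/c_w6.png

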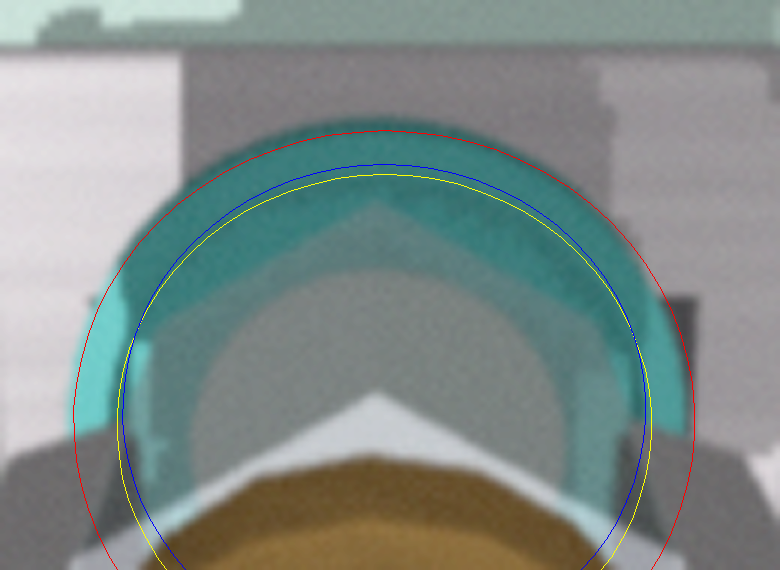

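View pics/c_w6a.png

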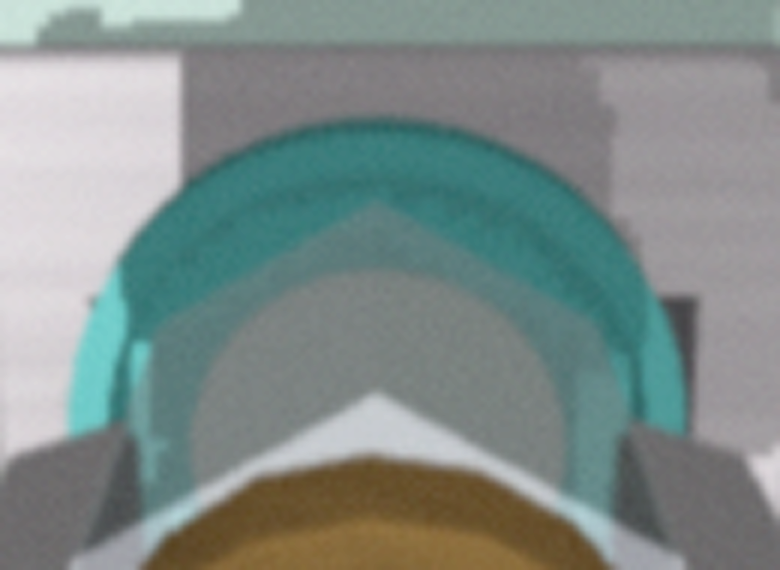

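```bash
python3 - <<'E'
from h import *
im=cv2.imread("pics/wrist6.png"); p=ctrl.camera_params("wrist"); T=np.array(ctrl.get_state()["tcp_pos"]); print(T)
blk=im[175:205,313:322].astype(float).mean(1)
for r,v in zip(range(175,205),blk): print(r,v.round(0))
for nm,X in (("outer67",[482.8+36,138.8,67]),("outer57",[518.8,138.8,57]),("inner67",[482.8+31,138.8,67]),("inner68.5",[514.8,138.8,67]),("foot corner",T+[28.87,0,-19.5])): print(nm,proj(p,X))
E
```

```text
[481.94588894 138.70639524  87.4567803 ]
175 [92. 90. 92.]
176 [92. 90. 92.]
177 [92. 89. 92.]
178 [92. 90. 93.]
179 [92. 90. 93.]
180 [91. 90. 92.]
181 [91. 89. 92.]
182 [91. 89. 91.]
183 [89. 87. 87.]
184 [81. 80. 69.]
185 [73. 73. 47.]
186 [73. 73. 35.]
187 [83. 84. 40.]
188 [88. 89. 43.]
189 [89. 90. 43.]
190 [89. 90. 42.]
191 [89. 90. 43.]
192 [88. 89. 42.]
193 [86. 87. 41.]
194 [84. 85. 42.]
195 [80. 82. 38.]
196 [83. 84. 41.]
197 [85. 86. 41.]
198 [87. 88. 45.]
199 [89. 89. 53.]
200 [91. 91. 62.]
201 [91. 90. 66.]
202 [90. 91. 67.]
203 [89. 90. 67.]
204 [89. 89. 66.]
outer67 [[318.58883082 186.32371252]]
outer57 [[318.5434237  183.30528777]]
inner67 [[318.58650575 193.65175455]]
inner68.5 [[318.5869683 192.1939346]]
foot corner [[318.72973513 198.33226314]]
```

The rim's inner edge at row 194.5 puts the dish at x≈482.5, with the jar foot corner at row 199. The jar is about 0.6 mm short in x and good in y. I'll correct that and feel downwards.

```bash
python3 -m jog '[{"claw":0.04,"delta_pos":[0.0006,-0.0003,0.001],"twist":0},{"claw":0.04,"delta_pos":[0.0006,-0.0003,0.0015],"twist":0},{"claw":0.04,"delta_pos":[0.0006,-0.0003,0.0015],"twist":0}]'; python3 st.py
```

```text
time: 7.57
tcp_pos: [482.4, 139.0, 85.7]
ee_rot: [0.0, 1.0, 0.0, -0.0]
contact_force: [0.5, 0.6, -3.8]
opening: 49.7
t 7.77 tcp [482.56 138.99  85.97] F [-0.17 -0.04 -3.48] tq [-0.     0.048  0.002] op 50.14 q [0.e+00 1.e+00 2.e-04 0.e+00]
```

```bash
python3 -m jog '[{"claw":0.04,"delta_pos":[0,0,0.0005],"twist":0},{"claw":0.04,"delta_pos":[0,0,0.001],"twist":0},{"claw":0.04,"delta_pos":[0,0,0.001],"twist":0}]'; python3 st.py
```

```text
time: 8.02
tcp_pos: [482.4, 139.0, 84.8]
ee_rot: [0.0, 1.0, 0.0, -0.0]
contact_force: [-0.9, 0.1, -3.5]
opening: 49.9
t 8.22 tcp [482.55 138.99  84.97] F [-0.18  0.44 -3.17] tq [ 0.009 -0.005  0.054] op 49.71 q [1.e-04 1.e+00 3.e-04 0.e+00]
```

```bash
python3 -m jog '[{"claw":0.04,"delta_pos":[0,0,0.0005],"twist":0},{"claw":0.04,"delta_pos":[0,0,0.001],"twist":0},{"claw":0.04,"delta_pos":[0,0,0.001],"twist":0}]'; python3 st.py
```

```text
time: 8.47
tcp_pos: [482.4, 139.0, 83.8]
ee_rot: [0.0, 1.0, 0.0, -0.0]
contact_force: [-0.5, -0.1, -3.9]
opening: 49.7
t 8.67 tcp [482.54 138.99  83.95] F [-0.77 -0.09 -3.85] tq [ 0.041  0.005 -0.032] op 49.95 q [0.e+00 1.e+00 2.e-04 0.e+00]
```

```bash
python3 -m jog '[{"claw":0.04,"delta_pos":[0,0,0.0005],"twist":0},{"claw":0.04,"delta_pos":[0,0,0.001],"twist":0},{"claw":0.04,"delta_pos":[0,0,0.001],"twist":0}]'; python3 st.py
```

```text
time: 8.92
tcp_pos: [482.4, 139.0, 82.8]
ee_rot: [0.0, 1.0, 0.0, -0.0]
contact_force: [0.6, 0.2, -3.2]
opening: 49.7
t 9.12 tcp [482.54 138.98  82.95] F [ 0.34  0.08 -3.26] tq [0.027 0.053 0.036] op 49.7 q [0.e+00 1.e+00 2.e-04 0.e+00]
```

```bash
python3 -m jog '[{"claw":0.04,"delta_pos":[0,0,0.0005],"twist":0},{"claw":0.04,"delta_pos":[0,0,0.001],"twist":0},{"claw":0.04,"delta_pos":[0,0,0.001],"twist":0}]'; python3 st.py
```

```text
time: 9.37
tcp_pos: [482.4, 139.0, 81.8]
ee_rot: [0.0, 1.0, 0.0, -0.0]
contact_force: [-0.1, -0.1, -4.0]
opening: 49.4
t 9.57 tcp [482.5  139.01  81.92] F [ 0.05  0.08 -3.47] tq [ 0.018 -0.002 -0.022] op 50.02 q [ 1.e-04  1.e+00  3.e-04 -0.e+00]
```

```bash
python3 -m jog '[{"claw":0.04,"delta_pos":[0,0,0.0003],"twist":0},{"claw":0.04,"delta_pos":[0,0,0.0006],"twist":0},{"claw":0.04,"delta_pos":[0,0,0.0006],"twist":0}]'; python3 st.py
```

```text
time: 9.82
tcp_pos: [482.6, 139.0, 81.4]
ee_rot: [0.0, 1.0, 0.0, 0.0]
contact_force: [0.4, -0.0, -2.7]
opening: 49.8
t 10.02 tcp [482.56 138.99  81.38] F [-0.36  0.11 -2.64] tq [ 0.077  0.012 -0.014] op 49.76 q [0.e+00 1.e+00 2.e-04 0.e+00]
```

```bash
python3 -m jog '[{"claw":0.04,"delta_pos":[0,0,0.0002],"twist":0},{"claw":0.04,"delta_pos":[0,0,0.0004],"twist":0},{"claw":0.04,"delta_pos":[0,0,0.0004],"twist":0}]'; python3 st.py
```

```text
time: 10.27
tcp_pos: [482.6, 139.0, 81.3]
ee_rot: [0.0, 1.0, 0.0, 0.0]
contact_force: [-1.4, -0.5, 0.3]
opening: 50.1
t 10.47 tcp [482.58 138.99  81.31] F [-1.19  0.    0.13] tq [0.101 0.315 0.004] op 49.49 q [0.e+00 1.e+00 2.e-04 1.e-04]
```

Contact came at TCP z 81.35, which puts the foot at ≈62, the dish floor, rather than at the 67 mm rim. Force so far is only about 3.5 N. I'll open the gripper.

```bash
python3 -m jog '[{"claw":0.054,"delta_pos":[0,0,0],"twist":0},{"claw":0.060,"delta_pos":[0,0,0],"twist":0},{"claw":0.066,"delta_pos":[0,0,0],"twist":0},{"claw":0.07,"delta_pos":[0,0,0],"twist":0},{"claw":0.08,"delta_pos":[0,0,0],"twist":0},{"claw":0.08,"delta_pos":[0,0,0],"twist":0}]'; python3 st.py
python3 - <<'E'
from h import *
im=ctrl.snapshot("wrist")[:,:,::-1]; cv2.imwrite("pics/wrist7.png",cv2.convertScaleAbs(cv2.resize(im[160:330,235:405],None,fx=3.5,fy=3.5,interpolation=cv2.INTER_CUBIC),alpha=1.3))
E
```

```text
time: 10.97
tcp_pos: [482.6, 139.0, 81.0]
ee_rot: [0.0, 1.0, 0.0, 0.0]
contact_force: [0.4, 0.3, 1.1]
opening: 79.1
t 11.17 tcp [482.56 139.01  80.96] F [ 0.5   0.03 -0.69] tq [0.047 0.006 0.07 ] op 80.11 q [0.e+00 1.e+00 3.e-04 0.e+00]
```

View pics/wrist7.png

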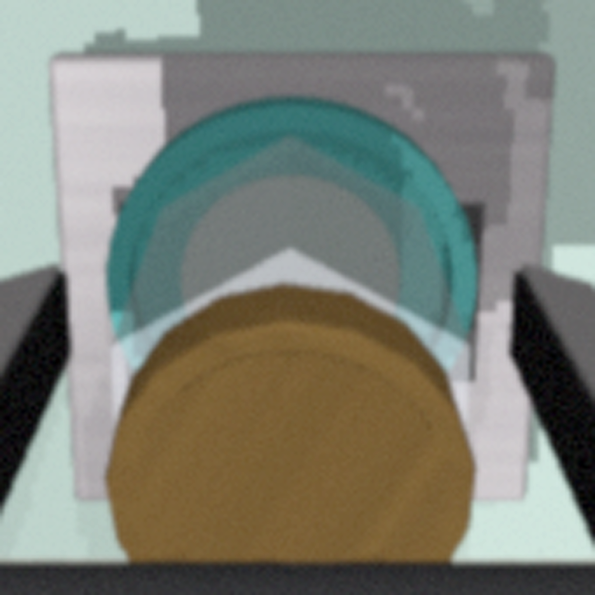

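The jar stands inside the rim: its foot corner at crop (290,137) is just inside the rim's inner edge. Fingers are clear on both sides. I'll retract straight up and then check that it stands level.

```bash
python3 -m jog '[{"claw":0.09,"delta_pos":[0,0,-0.01],"twist":0},{"claw":0.09,"delta_pos":[0,0,-0.03],"twist":0},{"claw":0.09,"delta_pos":[0,0,-0.06],"twist":0},{"claw":0.09,"delta_pos":[0,0,-0.10],"twist":0},{"claw":0.09,"delta_pos":[-0.04,0,-0.12],"twist":0},{"claw":0.09,"delta_pos":[-0.08,0,-0.12],"twist":0},{"claw":0.09,"delta_pos":[-0.08,0,-0.12],"twist":0},{"claw":0.09,"delta_pos":[-0.08,0,-0.12],"twist":0}]'; python3 st.py
python3 - <<'E'
from h import *
import pickle
p=ctrl.camera_params("wrist"); im=ctrl.snapshot("wrist")[:,:,::-1].copy(); cv2.imwrite("pics/wrist8.png",im)
ps=ctrl.camera_params("scene"); sc=ctrl.snapshot("scene")[:,:,::-1].copy(); cv2.imwrite("pics/scene8.png",sc)
pickle.dump((p,ps),open("w8.pkl","wb"))
for q,i in ((p,im),(ps,sc)):
  for c in blobs(i,(10,120,60),(28,255,255),100):
    h=cv2.convexHull(c.astype(np.int32))[:,0]; print("gold",c.min(0),c.max(0),circ(ray(q,h,138)))
def ov(im,p,o,w,h,f,name,cx,cy):
    a=cv2.convertScaleAbs(cv2.resize(im[o[1]:o[1]+h,o[0]:o[0]+w],None,fx=f,fy=f,interpolation=cv2.INTER_CUBIC),alpha=1.3)
    cv2.imwrite("pics/"+name+"_raw.png",a); cc=np.radians(np.arange(0,361,5)); th=np.radians(np.arange(0,361,60))
    for r,z,t,col in ((31,62,cc,(0,255,255)),(31,67,cc,(0,255,255)),(28.87,62,th,(0,0,255)),(28.87,124,th,(0,0,255)),(24.5,138,cc,(0,255,0))):
        u=(proj(p,np.c_[cx+r*np.cos(t),cy+r*np.sin(t),np.full(len(t),z)])-o+.4)*f
        cv2.polylines(a,[u.round().astype(np.int32)],True,col,1)
    cv2.imwrite("pics/"+name+".png",a)
ov(im,p,np.array([250,40]),140,130,4.5,"c_w8",482.5,139)
ov(sc,ps,np.array([390,200]),90,100,6,"c_s8",482.5,139)
E
```

```text
time: 11.88
tcp_pos: [401.5, 139.1, 202.4]
ee_rot: [-0.0, 1.0, 0.001, 0.002]
contact_force: [0.2, 1.7, -0.2]
opening: 90.1
t 12.08 tcp [403.33 138.93 200.79] F [ 0.5  -0.25 -0.15] tq [ 0.043  0.019 -0.021] op 89.48 q [ 1.e-04  1.e+00  1.e-04 -1.e-04]
gold [519 386] [561 399] (array([230.11399247, -80.04888612]), np.float64(18.3834641852021))
gold [497 311] [513 367] (array([270.23798591,   9.44348487]), np.float64(54.44988907405851))
gold [122 311] [139 367] (array([271.27904332, 272.80575704]), np.float64(52.36467247813562))
gold [287  88] [348 150] (array([482.8142011 , 139.71331132]), np.float64(23.138809466560808))
gold [394 288] [416 306] (array([631.87325401, 184.26693862]), np.float64(18.14338958838256))
gold [426 231] [450 248] (array([481.54060545, 141.22755766]), np.float64(22.627795182899607))
gold [318 229] [337 242] (array([625.09469801,  -4.90107208]), np.float64(18.368804802117776))
gold [182 160] [206 193] (array([ 707.73492142, -342.58257528]), np.float64(55.651631279436494))
gold [214 141] [236 172] (array([ 611.66796145, -364.19389134]), np.float64(57.54958377930352))
```

View pics/c_w8.png

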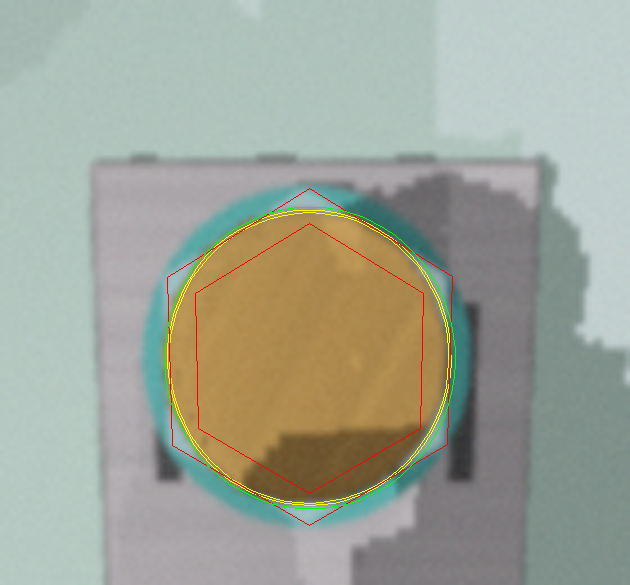

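View pics/c_s8.png

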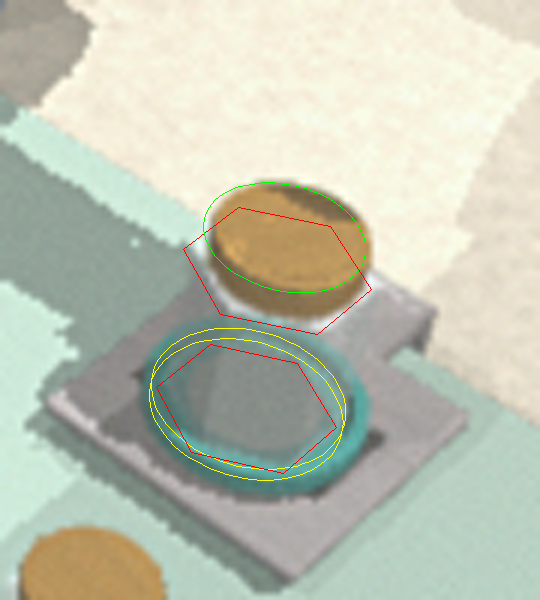

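View pics/c_s8_raw.png

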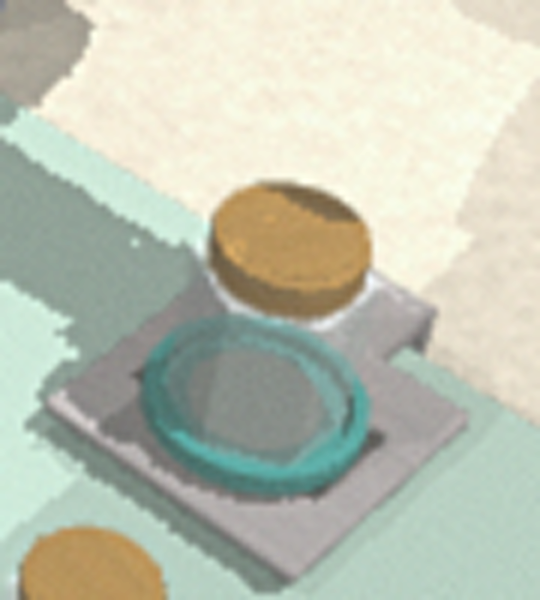

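View pics/scene8.png

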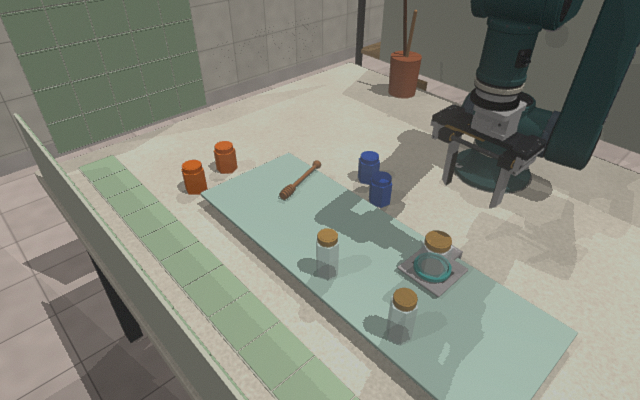

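The jar stands upright. In the scene camera the lid centre at z=138 is (481.5,141.2) and the dish rim centre is (481.6,141.0), so they match within 0.5 mm. A corner riding on the rim would shift the lid about 7 mm. The tall jars and dipper show no movement, and the gripper is clear.

```bash
python3 -c "
from workcell import ctrl
print(ctrl.get_state()['time']); print(ctrl.sign_off())"
```

```text
12.1833
the job is handed in; nothing more can be done
None
```

The squat jar is standing in the turquoise dish, released, with its foot flat on the floor. I handed the job in at about 12.2 s. I gripped it on a pair of flats, turned it to line up with the rack, and used the wrist camera to centre it over the dish at about (482.5, 139). Then I lowered it in steps of 1.5 mm or less. First contact came with the foot at z ≈ 62 mm, which is the dish floor rather than the 67 mm rim, and the highest contact force I read was about 3.5–4 N.

**Seating:** After release, the lid and dish centres agree within 0.5 mm in the scene view. The wrist view puts the lid within about 1 mm of the dish centre. A corner riding on the rim would shift the lid about 7 mm, so I take it as flat.

**Bystanders:** The tall jars' outlines in the scene view match the start to within a pixel, and the dipper looks unmoved. The gripper was open and clear of everything when I handed in.

**What disagreed:** The camera estimates of the dish centre differed by 1–2 mm. At first touch the wrist torque suggested the jar's side nearest the robot landed slightly early, which a very small tilt in the hand would explain. The last pictures show no tilt.

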